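# Clear the hood of a test box and hold it just short of its balance point

### The arm

A 6-joint arm with a two-finger parallel gripper is mounted at the origin on a cart in front of the work surface, level with it; the furniture and walls round the work are solid. World frame = base frame: x ahead of the robot, y to its left, z up, the work surface at z = 0. Lengths are in m, angles in rad, forces in N, time in s.
With the tool pointing down it reaches from about 0.275 to 0.75 m from the base axis. Payload 10.2 kg.
Tool frame: the origin (TCP) lies midway between the tips of the shut fingers; the grasp point (between the pads) lies 19 mm behind it (env.hold_point_z is the distance from the TCP to the grasp point, in m); x points along the fingers, z is the direction in which the jaws open and shut, and the axes are right-handed (so a half turn about x gives the same grasp; the last joint's range is limited). The gripper opens to 85 mm and grips with 20 to 120 N. Pads are 22 mm wide; open, the fingers measure 114 mm over their backs; the gripper's body (76 mm by 85 mm) begins 54 mm behind the grasp point. The pads swing forward as they close: fully open they stand 13 mm farther back than shut.
Start: joints at [-1.421, 0.313, 1.498, -0, 1.331, -0.223], TCP at [0.191, -0.489, 0.231] pointing down, gripper open.
Joint ranges: [-2.94, 2.94], [-0.97, 2.17], [0.19, 2.56], [-1.23, 4.37], [0.02, 3.11], [-2.88, 2.88]. Speed limits (rad/s): [2.39, 2.39, 3.01, 3.14, 3.14, 3.14].

### API

Orientations are given as a unit quaternion [x, y, z, w].
In Python, from bench import env, kinematics, monitor, eyes, job gives the robot as it stands. The module is installed in compiled form; this text tells all that it offers. Calls block until the motion is done:
- env.reach(position, orientation): joint-space move of the TCP to a pose.
- env.movel(position, velocity=0.15, frame=None, guard=None): straight line of the TCP; frame=None keeps the orientation; velocity is the mean speed in m/s. With guard (N) it stops when the force on the tool has changed by that much, and returns True; else False.
- env.set_joints(angles): joint-space move.
- env.release() and env.close_gripper(effort=None): open the fingers fully, or close them until they stop; effort is the grip in N (None keeps the last).
- env.hold(seconds).
- kinematics.ik(position, orientation): joint angles nearest the present ones, or None.
- monitor.sense(): the state.
- eyes.grab_frame(name): name is "scene" or "top"; returns a dict with "frame" (400x640x3 uint8, red, green, blue), "mtx" (3x3 intrinsics, pixels), "view" (4x4, takes a point from world to camera coordinates). Camera axes: x right, y down, z forward; pixel columns grow to the right and rows downward; lengths in m; the calibration is good to about 2 mm. A picture is of the moment at which its call begins. There is no depth.
A pose or a line that the arm cannot do raises env.MotionError and nothing moves.
- job.hand_in(): hands the job in, once; it reports no verdict.
The state is a dict: "clock": time; "joints": joint angles; "qvel": joint speeds; "joint_efforts": joint torques, N m; "position": TCP position; "ee_rot": TCP orientation; "contact_force": force on the tool from outside, world axes, zero at the start; "ft_torque": the same for the moment, N m; "finger_gap": opening from 0.0 (shut) to 1.0 (fully open).
Only numpy, scipy, OpenCV 4.12 (cv2) and the standard library are available. Lean on these libraries where they do the work, as an engineer would, in place of code of your own. Each camera call takes 0.05 s, during which the arm holds its last target. There are 200 camera calls.

### The job

A loose module has crept over the edge of the test box's sprung hood: slide it along the box's deck, without tipping it, until it butts flush and square against the fixed module like it, so that the hood is clear. Then take the hood by its round lug and raise it clearly past its balance point, where its pin passes the ball on the guide wire and the spring takes over, bring it back down without letting it drop, and finish while still holding it at rest just below the balance point (a few degrees, not more than ten). The program ends with the hood held there; the module stays butted and the other things on the bench stay where they are.

Things in the scene. Friction and masses are not known exactly. Their poses are not given: they have to be found in the camera images.
- test_box: Grey metal test box fixed on the bench, 130 (x) x 300 (y) x 70 mm high. Origin: centre of its underside, at bench height; x points to the back (hinge side), y left, z up. In its frame the hood covers y -151 to +33 mm; the flat deck, top at z = 70 mm, level with the hood's top within 1 mm, spans y +35 to +150 mm. A curved wooden bracket hangs 0.55 m over the bench's left part.
- fixed_face (a point): Centre of the right-hand side face (facing the loose module) of the fixed grey module on the deck, which is the same as the loose one: box frame x = 0, y = +100 mm, z = 91 mm. Axes as the box's.
- module_center (a point): Centre (half-way up) of the loose grey module, a block 48 (x) x 45 (y) x 42 mm high, 0.1 to 0.16 kg, standing on the deck with its right part over the hood's edge, 30 to 42 mm short of the fixed module. Axes as the box's when it stands square. Butted, its centre is at y = +77.5 mm in the box's frame.
- hood (a joint): Angle of the hood in rad: 0 shut, grows as its front rises, stop at 1.2. It weighs 0.8 kg and has a lifting spring: below the balance angle of 0.80 rad it falls shut, above it the spring carries it up to the stop. Lifting it takes about 1 N at the lug when shut, under 0.4 N within ten degrees of the balance.
- ball (a point): Centre of a 12 mm steel ball on the wire guide at the box's right end (y = -164 mm); the wire is bowed about the hinge, 115 mm from its axis, and rises 109 mm above it. The hood is at its balance angle when the pin on its right edge passes this ball.
- hood_grip (a point): Centre of the black round lug at the end of a steel tongue at the hood's front: a disc 26 mm across, 16 mm thick, axis along the box's y, to be pinched across its two flat faces (along the box's y); the hood can turn between the fingers. It is 170 mm from the hinge axis, 40 mm beyond the hood's front edge. Its axes turn with the hood.
- hood_hinge (a point): Point on the hood's hinge axis (parallel to the box's y) in line with the lug, 66 mm above the bench at the back of the box.
- relay: Bystander: clear relay, 28 x 21 x 36 mm, standing before the left half of the box. Origin at its underside.
- flux_jar: Bystander: small white pot with a lid, 38 mm across and high, on the left.
- block_battery: Bystander: 9 V block battery lying flat, 49 x 27 x 18 mm, on the left.
Things that resemble listed ones, but are neither listed nor needed, are in the scene too. What is shaped like the part that bears module_center but yellow is not meant.

How it is judged:
On the way, in this order (a step that is already met when the one before it is completed fails the run):
1. the loose module is butted against the fixed one, the hood still shut (y of module_center in the frame of test_box above 0.0745 m and angle between the x axis of module_center and the x axis of test_box, either way round below 0.09 rad and value of joint hood below 0.1 rad), for 0.2 s.
2. the hood is raised past its balance point (value of joint hood above 0.87 rad), for 0.1 s.
At the end, for the whole second after the job is handed in: The hood is at rest, carried by the robot, 0.61 to 0.785 rad open (1 to 11 degrees below its balance at 0.80) after having been beyond 0.87 rad; the loose module stands on the deck within 3 mm of the fixed one, square to it within 5 degrees and in line with it within 20 mm (value of joint hood between 0.61 and 0.785 rad and velocity of joint hood between -0.05 and 0.05 rad/s and (contact force between hood and the fingers above 0.05 N or contact force between hood and the arm above 0.05 N) and y of module_center in the frame of test_box above 0.0745 m and x of module_center in the frame of test_box between -0.02 and 0.02 m and z of module_center in the frame of test_box between 0.088 and 0.094 m and angle between the x axis of module_center and the x axis of test_box, either way round below 0.09 rad); the arm keeps its last pose, push and grip.
It fails at once if the module is tipped or knocked off the deck (angle between module_center's own z axis and vertical above 0.35 rad or height (world z) of module_center below 0.075 m).
It fails at once if the hood is let drop (velocity of joint hood below -1.8 rad/s).
It fails at once if a bystander is pushed away (distance of any of relay, block_battery, flux_jar from where it was at the start of the episode above 0.03 m).
It also fails if it takes over 53 s, if anything falls off the work surface, if the arm or the gripper's body presses on something with over 40 N, if the wrist force passes 120 N, or if a joint passes its speed limit or range.

## Working session

There is one attempt and no reset: what is moved stays moved. The work goes in short steps, each a Python script; the robot and the scene stay as the last script left them, time stands still between calls to the robot, and variables do not carry over. Pictures are saved under pics/ and viewed, about 8 in all and at most 12, crops included, and the job is handed in when it is done.

```bash
mkdir -p pics; python3 - <<'E'
from bench import env, kinematics, monitor, eyes, job
import cv2, numpy as np
for n in ("scene","top"):
    f=eyes.grab_frame(n); cv2.imwrite(f"pics/{n}0.png",f["frame"][:,:,::-1]); 
    print(n,f["mtx"].tolist()); print(np.round(f["view"],4).tolist())
    np.savez(f"{n}_cal.npz",K=f["mtx"],V=f["view"])
s=monitor.sense(); print(s); print(env.hold_point_z)
E
```

```text
scene [[398.8074656444649, 0.0, 320.328676494359], [0.0, 398.8074656444649, 197.857438794612], [0.0, 0.0, 1.0]]
[[-0.604, -0.797, 0.0016, 0.2833], [-0.5516, 0.4166, -0.7226, 0.3451], [0.5752, -0.4373, -0.6913, 0.9276], [0.0, 0.0, 0.0, 1.0]]
top [[508.33642755223, 0.0, 312.4364859477478], [0.0, 508.33642755223, 201.63449551076758], [0.0, 0.0, 1.0]]
[[0.0061, -0.9999, 0.013, 0.0071], [-0.9913, -0.0078, -0.1316, 0.5072], [0.1317, -0.0121, -0.9912, 1.2502], [0.0, 0.0, 0.0, 1.0]]
{'clock': 0.1, 'joints': array([-1.42138527e+00,  3.13372179e-01,  1.49832690e+00, -1.86593432e-05,
        1.33101337e+00, -2.23407610e-01]), 'qvel': array([-0.00069219,  0.00083299, -0.00094008, -0.00055678, -0.00107325,
       -0.00028588]), 'joint_efforts': array([ 1.45775004e-03, -4.12900543e+01, -2.60146129e+01, -2.39063038e-04,
        2.99649000e-03,  1.56335915e-05]), 'position': array([ 0.19117366, -0.48871742,  0.23081638]), 'ee_rot': array([ 0.39895659,  0.58427872, -0.39838509,  0.58373053]), 'contact_force': array([-0.35866313,  0.11111035,  0.29440921]), 'ft_torque': array([ 0.03581001, -0.01927852,  0.02354835]), 'finger_gap': 1.0021202087408507}
0.0187
```

View pics/scene0.png

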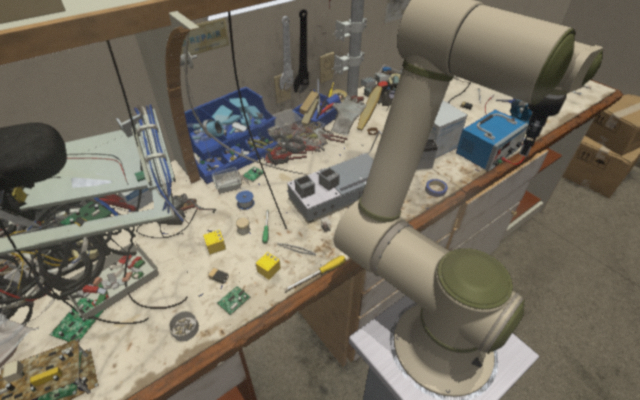

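View pics/top0.png

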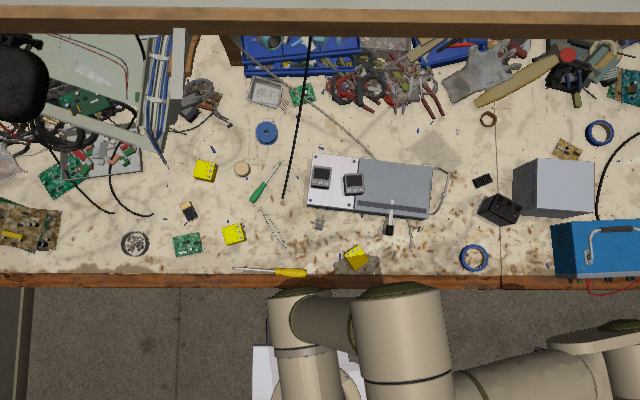

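The top view shows the box at cols 306-435, rows 152-220, with both dark modules at about (320,178) and (353,184) and the lug at about (388,230). I'll enlarge this part.

```bash
python3 - <<'E'
import cv2
a=cv2.imread("pics/top0.png")[140:265,290:460]; cv2.imwrite("pics/c1.png",cv2.resize(a,None,fx=4.5,fy=4.5,interpolation=cv2.INTER_CUBIC))
E
```

```text
(no output)
```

View pics/c1.png

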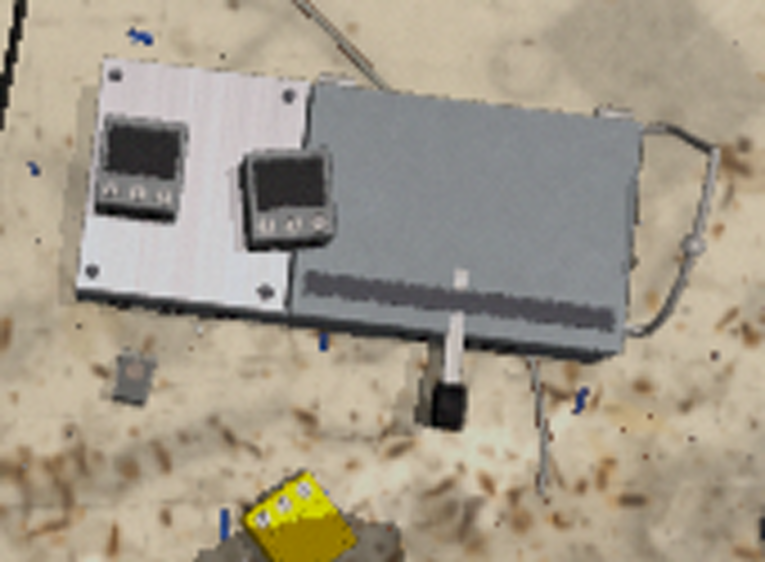

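```bash
cat > h.py <<'E'
import numpy as np, cv2
from scipy.optimize import least_squares
from scipy.spatial.transform import Rotation as R
def cal(n): d=np.load(f"{n}_cal.npz"); return d["K"],d["V"]
def proj(P,n="top"):
    K,V=cal(n); P=np.atleast_2d(P); c=P@V[:3,:3].T+V[:3,3]; u=c@K.T; return u[:,:2]/u[:,2:]
def back(uv,z,n="top"):
    K,V=cal(n); uv=np.atleast_2d(uv); d=np.c_[uv,np.ones(len(uv))]@np.linalg.inv(K).T@V[:3,:3]; o=-V[:3,:3].T@V[:3,3]
    return o+d*((z-o[2])/d[:,2])[:,None]
def boxT(p):
    x,y,a=p; c,s=np.cos(a),np.sin(a)
    return lambda q: np.atleast_2d(q)@np.array([[c,s,0],[-s,c,0],[0,0,1]])+[x,y,0]
E
python3 - <<'E'
from h import *
c=lambda l:np.array(l,float)/4.5+[290,140]-.4
px=c([(105,58),(80,290),(313,82),(290,308),(640,122),(622,345)])
q=np.array([[65,150,70],[-65,150,70],[65,34,70],[-65,34,70],[65,-151,70],[-65,-151,70]])/1000
r=least_squares(lambda p:(proj(boxT(p)(q))-px).ravel(),[.5,0,0]); print(r.x,r.fun.reshape(-1,2).round(1).tolist())
p=r.x; np.save("box.npy",p)
inv=lambda w:(w[:,:2]-p[:2])@np.array([[np.cos(p[2]),-np.sin(p[2])],[np.sin(p[2]),np.cos(p[2])]])
for n,l in (("fixed",[(107,117),(188,121),(178,190),(100,185)]),("fixed bottoms",[(178,220),(98,212)]),("loose",[(250,155),(330,150),(333,215),(253,220)]),("loosefront",[(335,240),(248,250)])):
    print(n,(inv(back(c(l),.112))*1000).round(1).tolist())
for z in (.05,.066,.08): print("lug",z,(inv(back(c([(448,405)]),z))*1000).round(1))
# predicted pixel of the fixed/loose candidate and ball
for nm,b in (("fixedtop",[[24,145,112],[24,100,112],[-24,100,112],[-24,145,112]]),("fixedbot",[[-24,100,70],[-24,145,70]]),("lug",[[-105,-59,66]]),("ball",[[65-115*np.cos(.8),-164,66+115*np.sin(.8)]])):
    print(nm,((proj(boxT(p)(np.array(b)/1000))-[290,140]+.4)*4.5).round(0).tolist())
E
```

```text
[ 0.54595588 -0.13062832 -0.10341968] [[-0.5, -0.3], [-0.7, -0.2], [-0.3, -0.5], [-0.4, 1.0], [1.0, -1.2], [0.9, 1.1]]
fixed [[23.0, 143.6], [25.6, 100.6], [-11.9, 102.0], [-13.9, 143.3]]
fixed bottoms [[-27.9, 100.3], [-28.4, 142.8]]
loose [[11.1, 66.0], [18.5, 24.0], [-16.1, 19.0], [-23.5, 60.9]]
loosefront [[-29.3, 16.7], [-39.8, 61.9]]
lug 0.05 [[-103.8  -60.2]]
lug 0.066 [[-105.3  -57.7]]
lug 0.08 [[-106.7  -55.6]]
fixedtop [[105.0, 115.0], [189.0, 124.0], [179.0, 213.0], [95.0, 203.0]]
fixedbot [[176.0, 225.0], [94.0, 216.0]]
lug [[450.0, 405.0]]
ball [[696.0, 241.0]]
```

Box pose fits to about 1 px; the lug comes out at box (-105, -58, 66 mm) and the ball's predicted pixel matches. The loose module is at about box (-9, 42 mm), yaw +0.16. Before moving I'll check the black cord near the box's left end and the IK.

```bash
cat >> h.py <<'E'
p=np.load("box.npy"); yaw=p[2]
def W(x,y,z): return boxT(p)(np.array([x,y,z])/1000)[0]
def B(w): w=np.atleast_2d(w); c,s=np.cos(yaw),np.sin(yaw); return np.c_[(w[:,:2]-p[:2])@np.array([[c,-s],[s,c]]),w[:,2]]*1000
def quat(jaw,dy=0.,flip=False):  # tool x down, tool z along box 'x' or 'y'
    a=yaw+dy+(np.pi/2 if jaw=="y" else 0)+(np.pi if flip else 0)
    z=np.array([np.cos(a),np.sin(a),0]); x=np.array([0,0,-1.]); return R.from_matrix(np.c_[x,np.cross(z,x),z]).as_quat()
E
python3 - <<'E'
from h import *
from bench import kinematics
def tri(a,b):
    return least_squares(lambda P:np.r_[proj(P,"top")[0]-a,proj(P,"scene")[0]-b],[.5,.1,.2])
for a,b in (((284,197),(286,230)),((311,40),(230,10))):
    r=tri(a,b); print(r.x.round(3),r.fun.round(1))
for j in "xy":
  for f in (0,1):
    for P in (W(-9,42,78),W(0,78,78),W(-105,-58,47),W(65-170*np.cos(.95),-58,66+170*np.sin(.95)-19)):
        q=kinematics.ik(P,quat(j,flip=f)); print(j,f,P.round(3),None if q is None else np.round(q,2))
E
```

```text
[ 0.525  0.085 -0.008] [-0.3 -0.3  0.5  0. ]
[0.7   0.037 0.56 ] [-10.1  -7.   18.1   2.6]
x 0 [ 0.541 -0.088  0.078] [-0.37  0.53  1.61 -0.    1.   -0.27]
x 0 [ 0.554 -0.053  0.078] [-0.31  0.54  1.58 -0.    1.01 -0.2 ]
x 0 [ 0.436 -0.177  0.047] [-0.64  0.44  1.87 -0.    0.83 -0.53]
x 0 [ 0.506 -0.185  0.185] [-0.57  0.38  1.52 -0.    1.23 -0.46]
x 1 [ 0.541 -0.088  0.078] [-0.37  0.53  1.61 -0.    1.    2.87]
x 1 [ 0.554 -0.053  0.078] None
x 1 [ 0.436 -0.177  0.047] [-0.64  0.44  1.87 -0.    0.83  2.61]
x 1 [ 0.506 -0.185  0.185] [-0.57  0.38  1.52 -0.    1.23  2.68]
y 0 [ 0.541 -0.088  0.078] [-0.37  0.53  1.61 -0.    1.   -1.84]
y 0 [ 0.554 -0.053  0.078] [-0.31  0.54  1.58 -0.    1.01 -1.77]
y 0 [ 0.436 -0.177  0.047] [-0.64  0.44  1.87 -0.    0.83 -2.1 ]
y 0 [ 0.506 -0.185  0.185] [-0.57  0.38  1.52 -0.    1.23 -2.03]
y 1 [ 0.541 -0.088  0.078] [-0.37  0.53  1.61 -0.    1.    1.3 ]
y 1 [ 0.554 -0.053  0.078] [-0.31  0.54  1.58 -0.    1.01  1.37]
y 1 [ 0.436 -0.177  0.047] [-0.64  0.44  1.87 -0.    0.83  1.04]
y 1 [ 0.506 -0.185  0.185] [-0.57  0.38  1.52 -0.    1.23  1.11]
```

```bash
python3 - <<'E'
from h import *
from bench import env, monitor, eyes
K,V=cal("scene"); l=np.cross([230,10,1],[286,230,1]); pl=V[:3].T@(K.T@l)   # plane n.X+d=0
for uv in ((303,80),(297,120),(291,155)):
    a=back([uv],0)[0]; b=back([uv],1)[0]; f=lambda X:pl[:3]@X+pl[3]; t=f(a)/(f(a)-f(b)); print("cord",(a+t*(b-a)).round(3))
s=monitor.sense(); env.movel(s["position"]+[0,0,.08],velocity=.2)
q=quat("x",.16); env.reach(W(-9,42,220),q)
print(env.movel(W(-9,42,130),.15,guard=6),env.movel(W(-9,42,75),.06,guard=5))
s=monitor.sense(); print(s["clock"],B(s["position"]).round(1),s["contact_force"].round(2))
for n in ("scene","top"): cv2.imwrite(f"pics/{n}1.png",eyes.grab_frame(n)["frame"][:,:,::-1])
a=cv2.imread("pics/scene1.png")[110:260,240:440]; cv2.imwrite("pics/c2.png",cv2.resize(a,None,fx=4,fy=4,interpolation=cv2.INTER_CUBIC))
E
```

```text
cord [0.729 0.035 0.288]
cord [0.671 0.049 0.194]
cord [0.61  0.064 0.106]
False False
4.4167 [[-8.8 42.  75.4]] [0.27 0.29 0.84]
```

View pics/c2.png

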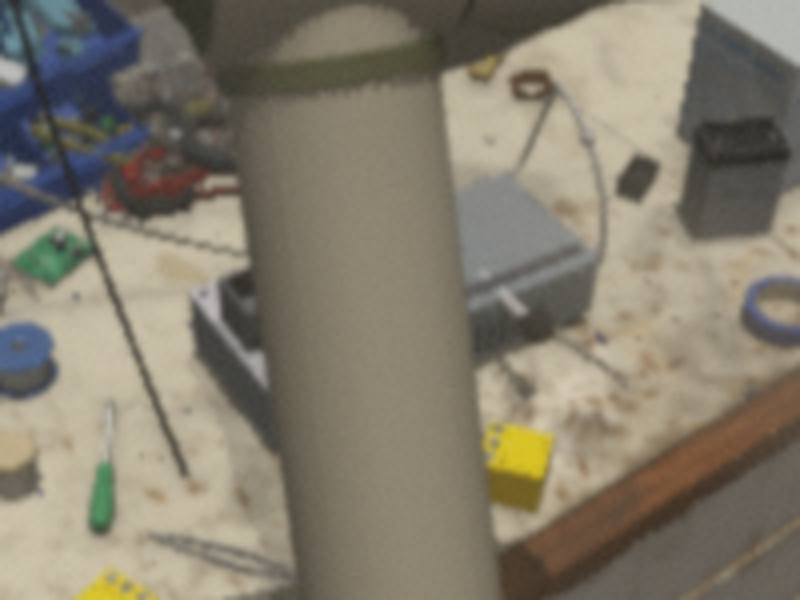

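The scene camera shows mostly the upper arm. The cord leans away to the back left, clear of the gripper, and the lug is visible at scene px (374,189). No unexpected contact on the way down, so I'll grip.

```bash
python3 - <<'E'
from h import *
from bench import env, monitor, eyes
print("lug scene px",proj(W(-105,-58,66),"scene"))
env.close_gripper(20)
s=monitor.sense(); print(s["clock"],"gap mm",s["finger_gap"]*85,s["contact_force"].round(2),s["ft_torque"].round(3))
P=B(s["position"])[0]; z=P[2]
env.movel(W(P[0],P[1]+8,z),.03,frame=quat("x"))
hit=env.movel(W(-2,P[1]+24,z),.04,guard=6); s=monitor.sense(); print(hit,B(s["position"]).round(1),s["contact_force"].round(2))
hit=env.movel(W(-2,90,z),.02,guard=6)
s=monitor.sense(); print(s["clock"],hit,B(s["position"]).round(1),s["contact_force"].round(2),"gap",s["finger_gap"]*85)
E
```

```text
lug scene px [[373.64566069 192.32751729]]
4.95 gap mm 47.408675058455216 [ 0.09 -1.04  2.33] [-0.043 -0.043  0.041]
False [[-1.9 66.3 75.2]] [1.2  1.02 0.83]
6.6333 True [[-2.1 77.4 75.2]] [ 0.25 -0.03  3.63] gap 47.639610064086455
```

```bash
python3 - <<'E'
from h import *
from bench import env, monitor, eyes
s=monitor.sense(); P=B(s["position"])[0]
hit=env.movel(W(P[0],P[1]+6,P[2]),.015,guard=9)
s=monitor.sense(); print(s["clock"],hit,B(s["position"]).round(1),s["contact_force"].round(2))
env.hold(.3); s=monitor.sense(); print(B(s["position"]).round(1),s["contact_force"].round(2))
env.release(); s=monitor.sense(); P=B(s["position"])[0]; print(P)
env.movel(W(P[0],P[1],150),.15); env.reach(W(-105,-58,190),quat("y",flip=True))
s=monitor.sense(); print(s["clock"],s["contact_force"].round(2))
for n in ("scene","top"): cv2.imwrite(f"pics/{n}2.png",eyes.grab_frame(n)["frame"][:,:,::-1])
a=cv2.imread("pics/top2.png")[140:265,290:460]; cv2.imwrite("pics/c3.png",cv2.resize(a,None,fx=4.5,fy=4.5,interpolation=cv2.INTER_CUBIC))
E
```

```text
6.8667 True [[-2.1 77.3 75.2]] [-0.78 -1.25  3.07]
[[-2.1 77.3 75.2]] [-1.47  0.03  5.15]
[-2.25820587 77.2232404  74.98577742]
9.4167 [-0.17 -0.35  0.11]
```

View pics/c3.png

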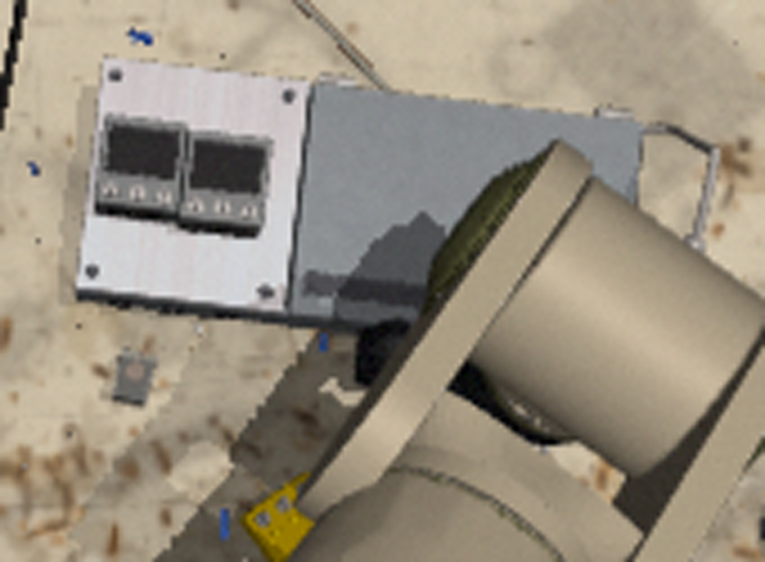

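The loose module sits flush and square beside the fixed one: joint line at crop col ~186, right edge at ~(272,138)-(262,232). Both push guards tripped at y≈77.3, as expected for a butted module. Now the lug.

```bash
python3 - <<'E'
from h import *
from bench import env, monitor, eyes
print(((proj([W(22,55,112),W(-26,55,112)])-[290,140]+.4)*4.5).round())
print(env.movel(W(-105,-58,100),.15,guard=6),env.movel(W(-105,-58,49),.06,guard=5))
s=monitor.sense(); print(s["clock"],B(s["position"]).round(1),s["contact_force"].round(2))
env.close_gripper(20); s=monitor.sense(); print(s["clock"],"gap",s["finger_gap"]*85,s["contact_force"].round(2),B(s["position"]).round(1))
for n in ("scene","top"): cv2.imwrite(f"pics/{n}3.png",eyes.grab_frame(n)["frame"][:,:,::-1])
a=cv2.imread("pics/scene3.png")[110:260,260:460]; cv2.imwrite("pics/c4.png",cv2.resize(a,None,fx=4,fy=4,interpolation=cv2.INTER_CUBIC))
E
```

```text
[[273. 137.]
 [264. 226.]]
False False
11.2667 [[-104.8  -58.1   49.3]] [ 1.16  0.1  -0.45]
11.9083 gap 15.764719755266439 [1.65 8.43 2.85] [[-105.   -56.8   49. ]]
```

View pics/c4.png

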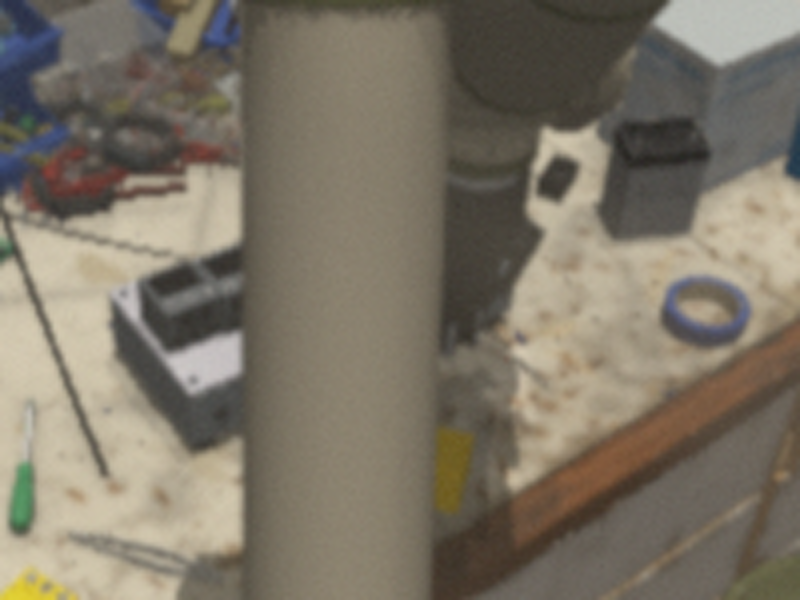

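The gap of 15.8 mm means the lug is held. The left half of the view shows both modules side by side; the arm hides the lug itself. I'll raise the hood along its arc in small segments, watching forces.

```bash
cat >> h.py <<'E'
def tcp(th,y=-56.7,z0=49.0): return W(65-170*np.cos(th),y,z0+170*np.sin(th))
def ang(pos,z0=49.0): b=B(pos)[0]; return np.arctan2(b[2]-z0,65-b[0])
E
python3 - <<'E'
from h import *
from bench import env, monitor, eyes
for th in np.arange(.08,.49,.08):
    g=env.movel(tcp(th),.06,guard=15); s=monitor.sense(); print(round(th,2),g,round(ang(s["position"]),3),s["contact_force"].round(1),s["ft_torque"].round(2),round(s["finger_gap"]*85,1))
    if g: break
print(s["clock"])
f=eyes.grab_frame("top")["frame"][:,:,::-1]; cv2.imwrite("pics/top4.png",f)
cv2.imwrite("pics/c5.png",cv2.resize(f[120:265,290:470],None,fx=4,fy=4,interpolation=cv2.INTER_CUBIC))
E
```

```text
0.08 False 0.081 [ 2.2  0.3 -1.4] [-0.05 -0.25 -0.29] 15.2
0.16 False 0.161 [ 2.5 -0.9 -1.5] [-0.21 -0.39 -0.3 ] 16.0
0.24 False 0.239 [ 2.6 -2.3 -1.6] [-0.33 -0.43 -0.22] 15.7
0.32 False 0.319 [ 1.6 -3.9 -1. ] [-0.53 -0.3  -0.32] 15.5
0.4 False 0.398 [ 0.5 -4.3 -2.3] [-0.8  -0.28 -0.23] 15.5
0.48 False 0.477 [ 0.3 -5.6 -2.4] [-0.92 -0.14 -0.3 ] 15.4
14.2583
```

View pics/c5.png

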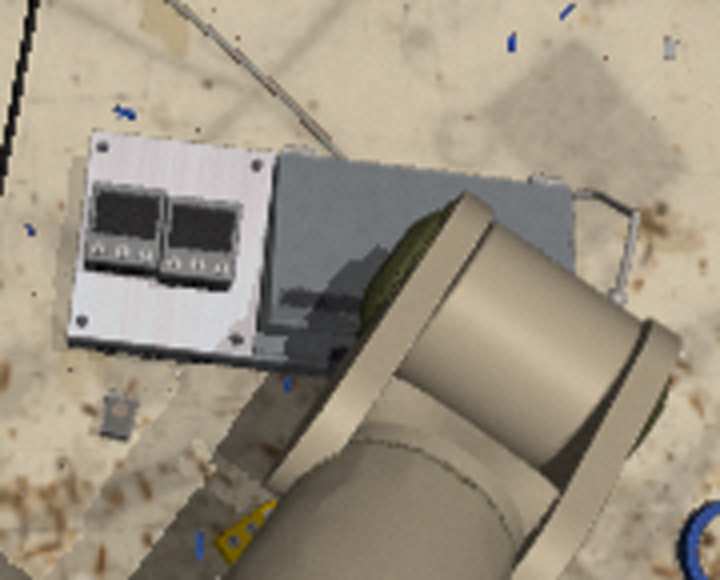

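The hood's front edge has lifted, with its left front corner now at about crop (265,325), and the modules haven't moved. A side force is building, so I'll relieve it adaptively on the way past balance. Then I'll come back down slowly.

```bash
python3 - <<'E'
from h import *
from bench import env, monitor, eyes
y=-56.7; ey=W(0,1,0)-W(0,0,0); ey/=np.linalg.norm(ey)
def go(th,v):
    global y
    s=monitor.sense(); y+=np.clip(.12*(s["contact_force"]@ey),-.6,.6)
    g=env.movel(tcp(th,y),v,guard=15); s=monitor.sense()
    print(round(th,2),g,round(ang(s["position"]),3),s["contact_force"].round(1),round(y,2),round(s["finger_gap"]*85,1)); return g
def shot(n):
    f=eyes.grab_frame("top")["frame"][:,:,::-1]; cv2.imwrite(f"pics/{n}.png",f); return f
ok=True
for th in np.arange(.54,.961,.06):
    if go(th,.06): ok=False; break
if ok:
    env.hold(.4); shot("topup")
    for th in np.arange(.91,.699,-.05):
        if go(th,.04): break
    env.hold(.3)
s=monitor.sense(); print(s["clock"],ang(s["position"]),s["contact_force"].round(2)); np.save("y.npy",y)
a=cv2.imread("pics/topup.png")[120:265,290:470]; b=shot("topdn")[120:265,290:470]
cv2.imwrite("pics/c6.png",cv2.resize(np.vstack([a[:,:],b]),None,fx=2.05,fy=2.05,interpolation=cv2.INTER_CUBIC))
cv2.imwrite("pics/c6.png",cv2.resize(np.hstack([a,b]),None,fx=2.2,fy=2.2,interpolation=cv2.INTER_CUBIC))
f=eyes.grab_frame("scene")["frame"][:,:,::-1]; cv2.imwrite("pics/scenedn.png",f)
E
```

```text
0.54 False 0.536 [ 1.3 -1.8 -1.3] -57.3 15.5
0.6 False 0.601 [ 0.7  2.4 -0.9] -57.5 15.9
0.66 False 0.663 [ 0.5 -0.6 -1.3] -57.2 15.5
0.72 False 0.721 [ 0.7  0.6 -0.5] -57.27 15.6
0.78 False 0.781 [ 0.4 -1.  -0.2] -57.18 15.9
0.84 False 0.84 [ 0.6 -2.  -1.3] -57.29 15.2
0.9 False 0.9 [-0.2 -1.7 -0.2] -57.52 15.8
0.96 False 0.96 [ 0.2 -0.3 -0.5] -57.73 15.4
0.91 False 0.909 [0.3 0.8 0.6] -57.53 15.5
0.86 False 0.858 [-1.1  1.1  1.6] -57.43 15.4
0.81 False 0.809 [-1.6  0.7  2.6] -57.32 15.6
0.76 False 0.76 [-2.4  1.   3.5] -57.26 15.7
0.71 False 0.71 [-2.3 -1.2  1.8] -57.17 15.3
19.3917 0.710288842601733 [-2.7  -1.81  3.04]
```

View pics/c6.png

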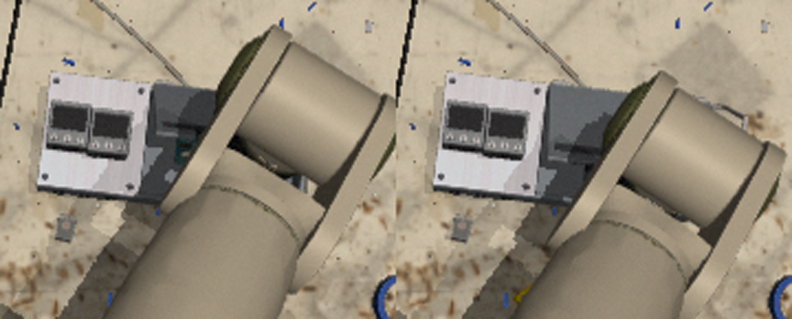

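```bash
python3 - <<'E'
from h import *
o=[]
for n,t in (("topup",.96),("topdn",.71)):
    a=cv2.imread(f"pics/{n}.png")[130:220,330:400]; a=cv2.resize(a,None,fx=5.6,fy=5.6,interpolation=cv2.INTER_CUBIC)
    for th,c in ((t-.1,(255,0,0)),(t,(0,255,0)),(t+.1,(0,0,255))):
        P=[W(65-130*np.cos(th)-4*np.sin(th)*-1*-1 if 0 else 65-130*np.cos(th)+4*np.sin(th),yy,66+130*np.sin(th)+4*np.cos(th)) for yy in (33,22)]
        q=((proj(P)-[330,130]+.5)*5.6).round().astype(int); cv2.line(a,tuple(map(int,q[0])),tuple(map(int,q[1])),c,1)
    o.append(a)
cv2.imwrite("pics/c7.png",np.hstack(o))
E
```

```text
(no output)
```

View pics/c7.png

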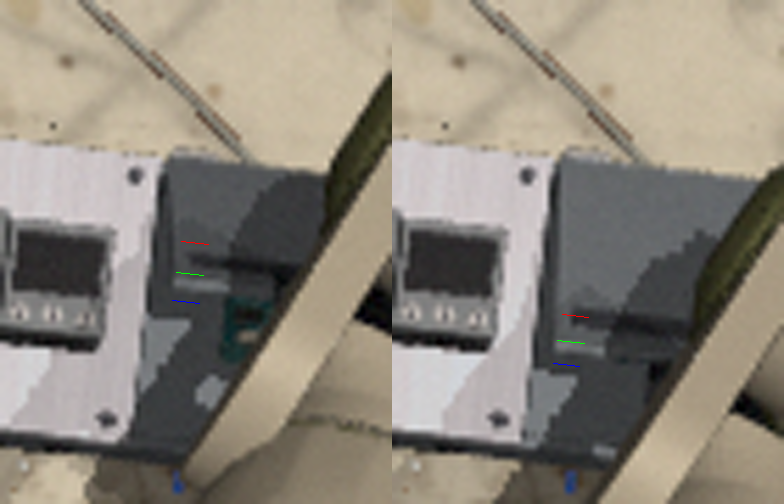

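The hood's top front edge sits on the green prediction lines in both pictures: 0.96 rad up, at row ~274, and 0.71 rad now, at row ~343. Both modules are still butted. One last numeric check, then I'll hand in.

```bash
python3 - <<'E'
from h import *
from bench import env, monitor, eyes, job
a=cv2.imread("pics/top0.png").astype(int); b=cv2.imread("pics/topdn.png").astype(int)
print("left-bystander diff",abs(a-b)[140:290,0:285].mean().round(2),"relay diff",abs(a-b)[215:232,312:328].mean().round(2))
s=monitor.sense(); print(s["clock"],ang(s["position"]),abs(s["qvel"]).max(),s["finger_gap"]*85,s["contact_force"].round(1))
job.hand_in()
E
```

```text
left-bystander diff 3.79 relay diff 6.96
19.4917 0.710345840445331 0.0009452716284279409 15.516554932862395 [-2.2 -0.6  2.4]
the job is handed in; nothing more can be done
```

I handed the job in at about 19.5 s of the 53 s allowed, with the hood held at about 0.71 rad (5° below balance); no verdict is reported.

**Module:** I gripped the loose module across its x faces, turned it square and slid it along the deck until it met the fixed one. The contact guard tripped at y ≈ 77.4 mm, and again almost at once on a second push. Butted is 77.5 mm. The later top views show it flush and square.

**Hood:** I pinched the lug (finger gap 15.5 mm) and raised the hood along its arc to about 0.96 rad. I then brought it back down slowly in steps. In the camera pictures the hood's front edge matched the computed position at both 0.96 and 0.71 rad. At hand-in the arm was at rest and still gripping the lug.

**Side force:** While I raised the hood, a side force of about 5–6 N built up on the lug. The box position I had estimated was probably slightly off, and correcting y by up to about 1 mm brought the force down to 1–2 N.

**Bystanders:** The relay looks unmoved in the pictures. A before/after comparison of the area on the left gave a small difference (3.8 grey levels, 7.0 around the relay). I put that down to noise and the arm's shadow, but did not check each object separately.

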